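# Start the clamp bolt of the gel casting stand

### The arm

A 6-joint arm with a two-finger parallel gripper is mounted at the origin on the work surface. World frame = base frame: x ahead of the robot, y to its left, z up, the work surface at z = 0. Lengths are in m, angles in rad, forces in N, time in s.
With the tool pointing down it reaches from about 0.425 to 0.95 m from the base axis. Payload 3.5 kg.
Tool frame: the origin (TCP) lies on the centre line of the jaws, within the pads' length; the fingertips stand 14 mm ahead of it and the grasp point (between the pads) lies 5 mm behind it (ctrl.finger_overhang is the distance from the TCP to the fingertips, in m); z points along the fingers, y is the line along which they close (so a half turn about z gives the same grasp; the last joint's range is limited). The gripper opens to 85 mm and grips with 20 to 120 N. Pads are 22 mm wide; open, the fingers measure 114 mm over their backs; the gripper's body (76 mm by 85 mm) begins 54 mm behind the grasp point. The pads swing forward as they close: fully open they stand 13 mm farther back than shut.
Start: joints at [1.015, 0.286, 1.577, -0, 1.279, -0.15], TCP at [0.266, 0.62, 0.245] pointing down, gripper open.
Joint ranges: [-2.77, 2.77], [-0.9, 2.22], [0.21, 2.48], [-1.53, 4.67], [0.24, 2.81], [-2.84, 2.84]. Speed limits (rad/s): [2.79, 2.79, 3.14, 3.14, 3.14, 3.14].

### API

Orientations are given as a unit quaternion [x, y, z, w].
In Python, from plant import ctrl gives the robot as it stands.
- The arm moves only by the tool send_rows, never from a script. Its argument "moves" is text: rows parted by semicolons, each of 7 numbers parted by spaces: the turn, a rotation vector about the tool's x, y, z in units of 360 degrees (1.0 is 360 degrees), then the shift along the tool's x, y, z in units of 20 cm (1.0 is 20 cm), then the gripper's target within -1 to 1 (fully open at 1, half-way at 0, shut at -1). A call has 1 to 12 rows; each row is the pose to reach, as a shift and turn from the pose commanded when the call began, along the tool's axes at that moment, turning the shorter way round; what a row does not reach only later rows make up. A row lasts 1/8 s, in which the tool goes at most 62.5 mm and 10.7 degrees, less where a joint would pass 70% of its speed; a pose out of reach is approached as far as the arm can. A call with a number of a shift or a turn outside -1 to 1 is refused whole. A call with a gripper value outside its range is refused whole. The fingers move at their own pace and stop on an object; "newtons" is the grip in N (left out, the last holds). Time passes only in rows, so rows that repeat a pose let the fingers close. It gives the time, the measured TCP pose, the force, the opening and the grip force at its end, in the units of the state.
- ctrl.get_state(): the state, without advancing time (a new reading comes with each control period).
- ctrl.read_camera(name): name is "side" or "top" or "wrist"; returns a dict with "image" (400x640x3 uint8, red, green, blue), "fovy" (degrees; the focal length in pixels is half the picture's height over the tangent of half this angle, whatever the lens; pixels are square), "cx", "cy" (the principal point, pixels), "extrinsics" (4x4, takes a point from camera to world coordinates). Camera axes: x right, y up, looking along -z (the intrinsics and any distortion apply to the point x, -y, -z); pixel columns grow to the right and rows downward; lengths in m; the calibration is good to about 2 mm. The wrist camera is an equidistant fisheye: a pixel r from the principal point sees the ray r / f radians off the axis. A picture is of the moment at which its call begins. There is no depth.
- ctrl.sign_off(): hands the job in; it is judged then, once.
The state is a dict: "time": time; "qpos": joint angles; "dq": joint speeds; "joint_efforts": joint torques, N m; "eef_pos": TCP position; "tcp_rot": TCP orientation; "contact_force": force on the tool from outside, world axes, zero at the start; "wrist_torque": the same for the moment, N m; "opening": opening from 0.0 (shut) to 1.0 (fully open); "finger_force": force on a finger pad.
Only numpy, scipy, OpenCV 4.12 (cv2) and the standard library are available. Lean on these libraries where they do the work, as an engineer would, in place of code of your own. Each camera call takes 0.05 s, during which the arm holds its last target. There are 200 camera calls.

### The job

On the gel casting stand one hex-headed clamp bolt still stands proud, its thread not yet caught in the boss. Gently, with a light grip and leaving everything around it alone, turn it backward (anticlockwise from above) until you feel it drop onto the start of the thread, then turn it forward (clockwise) one full turn. Finish while holding the started bolt by its head, still and lightly gripped.

Things in the scene. Friction and masses are not known exactly. Their poses are not given: they have to be found in the camera images.
- stand: the fixed gel casting stand: clear base plate 150 x 280 x 12 mm, two round posts, a clear clamp bar over them (top 57 mm above the bench). Origin on the bench, on the axis of the bolt to be started; z up. A second, identical bolt, already run down (head top 90 mm above the bench; leave it alone), stands 170 mm along the stand's +y; a 110 x 100 x 30 mm tray between them.
- bolt_grip (a point): centre of the hex head of the bolt to be started, on its upright axis, half-way up the head: underside and top lie 12 mm below and above it. Two of the six flats face along this point's x axis, so it can be gripped at any multiple of 60 degrees from there. It stands about 96 to 98 mm above the bench at first, 88 mm after the job.
- bolt_head: that hex head: grey plastic, 24 mm across flats, 28 mm over corners, 24 mm tall, on a bare 20 mm threaded shank; origin at the centre of its underside, z up. It turns and slides along its axis but cannot tilt or come out. Turning friction is 0.03 N m; let go, it keeps its angle and sinks under its own weight (about 1 N). Grip it with less than 30 N a finger.
- bolt_turn (a joint): angle of the bolt, rad, growing clockwise from above (forward). It starts, not caught, between 0.4 and 2.3. Turned backward it rises 5 mm per turn; a little below 0 the thread ends part and it can drop 5 mm onto the thread; it stops hard at about -1.2. Turned forward without the drop it binds at about 4.3. One turn forward from the drop is about 6.2; the thread ends at 8.6.
- bolt_height (a joint): height of the bolt, m, upward: 0 when resting on the very end of the thread just before the drop; -0.002 to 0 at first; about -0.005 after the drop; then 5 mm down per forward turn (right-handed thread, 0.5 mm play) to about -0.010 after one turn
- comb: bystander: white comb, 10 x 70 x 5 mm, lying on the stand's base plate; origin under its centre
- tube_rack: bystander: tube rack 85 x 125 mm, 52 mm tall; origin under its centre
- tip_box: bystander: pipette tip box 85 x 120 mm, 59 mm tall; origin under its centre
- buffer_bottle: bystander: bottle, diameter 50 mm, 100 mm tall; origin under its centre
- beaker: bystander: glass beaker, rim diameter 68 mm, 80 mm tall; origin under its centre
- spacer: bystander: brass spacer ring, diameter 30 mm, 10 mm tall; origin under its centre
- spare_tray: bystander: clear tray 90 x 75 x 22 mm; origin under its centre
- boss_mouth (a point): centre of the top of the brass threaded boss (diameter 36 mm) under that bolt, 62 mm above the bench; z is the bolt's axis

How it is judged:
By the outcome, as a careful person would: the job done as asked, in the order asked, and still so for the second after the job is handed in, while the arm keeps its last pose, push and grip.
It also fails if it takes over 64 s, if anything falls off the work surface, if the arm or the gripper's body presses on something with over 40 N, if the wrist force passes 120 N, or if a joint passes its speed limit or range.

## Working session

There is one attempt and no reset: what is moved stays moved. The work goes in short steps, Python scripts to look and compute and a tool call to move; the robot and the scene stay as the last step left them, time stands still between calls to the robot, and variables do not carry over. Pictures are saved under pics/ and viewed, at most 10 in all, crops included, and the job is handed in when it is done.

Besides the shell and the picture viewer there is one more tool, called after "Emit:" as name(argument=value, ...) on one line, values as JSON. send_rows: Moves the arm, as the interface text tells. Its arguments: {"type":"object","properties":{"moves":{"type":"string"},"newtons":{"type":"number"}},"required":["moves"]}

```bash
mkdir -p pics; ls; python3 - <<'E'
from plant import ctrl
import cv2,numpy as np
s=ctrl.get_state();print(s)
for n in("top","side","wrist"):
    c=ctrl.read_camera(n);print(n,c["fovy"],c["cx"],c["cy"],np.round(c["extrinsics"],4).tolist())
    cv2.imwrite(f"pics/{n}0.png",c["image"][:,:,::-1])
E
```

```text
pics
{'time': 0.0, 'qpos': array([ 1.01499209e+00,  2.87187267e-01,  1.57815326e+00, -1.30290577e-05,
        1.27859383e+00, -1.49997263e-01]), 'dq': array([-0.00014855, -0.0004147 , -0.00113288, -0.00070045,  0.00271346,
        0.0004317 ]), 'joint_efforts': array([ 1.05745883e-03, -4.06000364e+01, -2.92615181e+01, -1.43444977e-04,
        5.93526711e-03, -4.43350530e-06]), 'eef_pos': array([0.26610973, 0.61966352, 0.24394559]), 'tcp_rot': array([ 2.01512118e-01,  9.79485322e-01, -1.10084930e-03, -3.98818253e-04]), 'contact_force': array([-0.46330403, -0.09938568,  0.12580513]), 'wrist_torque': array([-0.03016829, -0.02473285, -0.01085345]), 'finger_force': 0.0, 'opening': 0.9952091361697079}
top 46.055659644444624 315.6822491339308 201.57316189402937 [[-0.0297, 0.9851, -0.1695, 0.3907], [-0.9995, -0.0281, 0.0116, 0.0237], [0.0067, 0.1697, 0.9855, 1.2267], [0.0, 0.0, 0.0, 1.0]]
side 45.36580564879697 322.3739589814294 205.852739935103 [[-0.8496, 0.3464, -0.3977, 0.2161], [-0.5273, -0.5725, 0.6278, 0.5767], [-0.0103, 0.7431, 0.6691, 0.7151], [0.0, 0.0, 0.0, 1.0]]
wrist 65.70646984690485 317.99981994394324 199.9272966226263 [[0.3961, -0.8847, -0.2456, 0.2029], [0.9182, 0.3812, 0.1076, 0.6462], [-0.0016, -0.2682, 0.9634, 0.3722], [0.0, 0.0, 0.0, 1.0]]
```

View pics/top0.png

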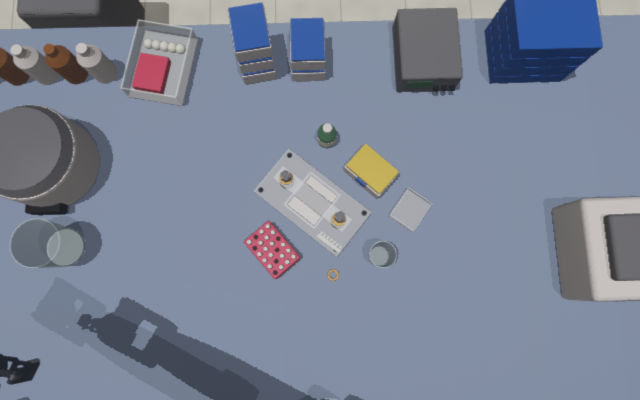

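View pics/side0.png

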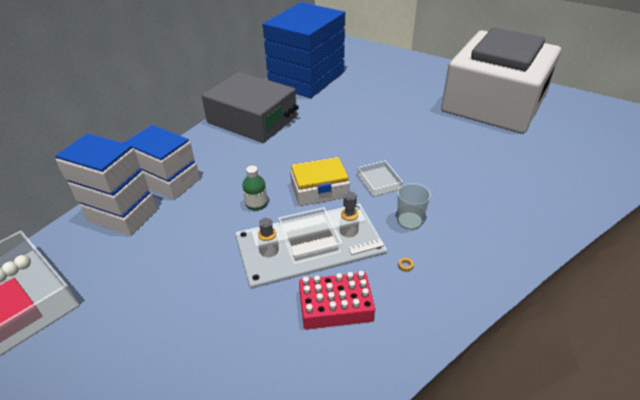

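The top view shows the stand with bolts at about (340,218) and (286,177). In the side view the bolt at (350,205), next to the comb, stands taller than the one at (266,229), so that is the target.

```bash
cat > h.py <<'E'
import numpy as np,cv2
from plant import ctrl
from scipy.spatial.transform import Rotation as R
def ray(c,u,v,fish=False):
    f=c["image"].shape[0]/2/np.tan(np.radians(c["fovy"])/2)
    x,y=(u-c["cx"])/f,(v-c["cy"])/f
    if fish:
        r=np.hypot(x,y); d=np.array([x/r*np.sin(r),-y/r*np.sin(r),-np.cos(r)]) if r>0 else np.array([0,0,-1.])
    else: d=np.array([x,-y,-1])
    E=c["extrinsics"]; d=E[:3,:3]@d
    return E[:3,3],d/np.linalg.norm(d)
def plane(c,u,v,z,fish=False):
    o,d=ray(c,u,v,fish); return o+d*(z-o[2])/d[2]
def tri(r1,r2):
    A=np.stack([r1[1],-r2[1]],1); t=np.linalg.lstsq(A,r2[0]-r1[0],rcond=None)[0]
    p,q=r1[0]+t[0]*r1[1],r2[0]+t[1]*r2[1]; return (p+q)/2,np.linalg.norm(p-q)
def project(c,P,fish=False):
    E=c["extrinsics"]; p=E[:3,:3].T@(np.asarray(P)-E[:3,3]); p=np.array([p[0],-p[1],-p[2]])
    f=c["image"].shape[0]/2/np.tan(np.radians(c["fovy"])/2)
    r=np.hypot(p[0],p[1]); k=np.arctan2(r,p[2])/r if fish else 1/p[2]
    return c["cx"]+f*k*p[0],c["cy"]+f*k*p[1]
E
python3 - <<'E'
from h import *
T=ctrl.read_camera("top");S=ctrl.read_camera("side")
def dark(c,u,v,w=14):
    im=c["image"][v-w:v+w,u-w:u+w].astype(int)
    m=((im.max(2)<125)&(im.max(2)-im.min(2)<28)).astype(np.uint8)
    n,l,st,ce=cv2.connectedComponentsWithStats(m)
    for i in range(1,n):
        if st[i,4]>15: print(st[i]+[u-w,v-w,0,0,0],ce[i]+[u-w,v-w])
for n,c,u,v in(("T1",T,340,217),("S1",S,350,204),("T2",T,286,176),("S2",S,266,227)):
    print(n);dark(c,u,v)
def crop(c,u,v): return cv2.resize(c["image"][v-24:v+24,u-32:u+32],None,fx=6,fy=6,interpolation=cv2.INTER_CUBIC)
a=np.vstack([np.hstack([crop(T,340,217),crop(S,350,204)]),np.hstack([crop(T,286,176),crop(S,266,227)])])
cv2.imwrite("pics/c1.png",a[:,:,::-1])
E
```

```text
T1
[335 212  10  10  69] [339.68115942 216.84057971]
S1
[343 192  14  24 242] [349.32231405 202.99173554]
T2
[281 171  10  11  76] [285.80263158 176.11842105]
S2
[260 219  13  17 177] [265.78531073 226.98305085]
```

View pics/c1.png

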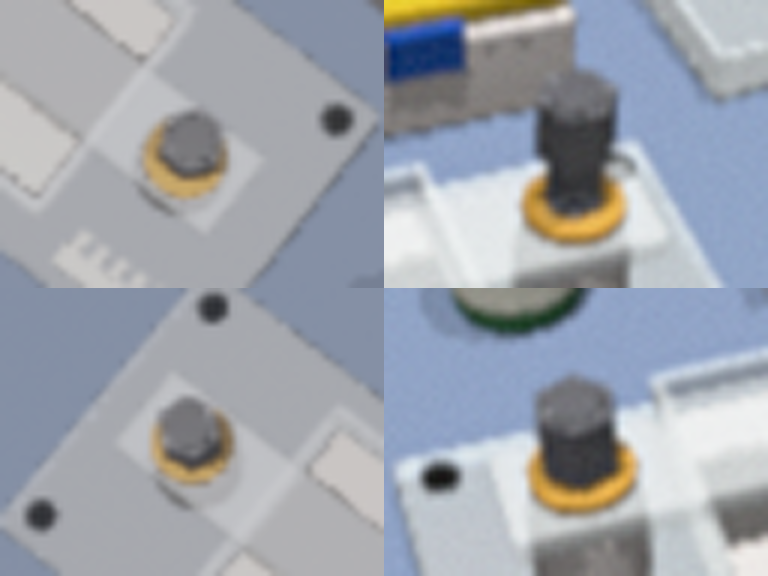

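The crops show the proud bolt (top row), its shank bare above the brass boss. Head-top centres are at about (340.2,215.3) in the top view and (350.2,196) in the side view. The second bolt is fully seated.

```bash
python3 - <<'E'
from h import *
T=ctrl.read_camera("top");S=ctrl.read_camera("side")
p1,e1=tri(ray(T,340.2,215.5),ray(S,350.2,196));p2,e2=tri(ray(T,285.7,173.9),ray(S,265.8,222.2))
print(p1,e1,p2,e2,np.linalg.norm((p1-p2)[:2]))
s=ctrl.get_state();Rt=R.from_quat(s["tcp_rot"]).as_matrix();print(Rt.round(4))
d=p2-p1;print("yaw of stand y",np.degrees(np.arctan2(d[1],d[0])), "tool x/y dirs",[np.degrees(np.arctan2(Rt[1,i],Rt[0,i])) for i in(0,1)])
tgt=np.array([p1[0],p1[1],0.20]);print("delta tool units",Rt.T@(tgt-s["eef_pos"])/0.2)
E
```

```text
[ 0.54757647 -0.04759319  0.10546915] 0.0006031529065020151 [0.65779383 0.08219372 0.08673954] 0.0016861212241602004 0.1702718677782152
[[-9.188e-01  3.947e-01 -3.000e-04]
 [ 3.947e-01  9.188e-01 -5.000e-04]
 [ 1.000e-04 -6.000e-04 -1.000e+00]]
yaw of stand y 49.661491482631774 tool x/y dirs [np.float64(156.75148790139073), np.float64(66.75149085176055)]
delta tool units [-2.60970744 -2.51210936  0.22607021]
```

Emit:
send_rows(moves="0 0 0 -0.1 -0.1 0 1;0 0 0 -0.3 -0.29 0 1;0 0 0 -0.5 -0.48 0 1;0 0 0 -0.7 -0.67 0 1;0 0 0 -0.9 -0.87 0 1")

```text
time: 0.98
eef_pos: [0.3636, 0.3877, 0.2456]
tcp_rot: [0.201, 0.98, 0.0, 0.0]
contact_force: [1.2, -0.2, -0.4]
opening: 0.997
finger_force: 0.0
```

Emit:
send_rows(moves="0 0 0 -0.2 -0.19 0 1;0 0 0 -0.4 -0.38 0 1;0 0 0 -0.6 -0.57 0 1;0 0 0 -0.8 -0.77 0 1;0 0 0 -0.9 -0.87 0 1")

```text
time: 1.6
eef_pos: [0.4606, 0.156, 0.2456]
tcp_rot: [0.203, 0.979, -0.0, 0.0]
contact_force: [0.6, 0.8, -0.2]
opening: 1.005
finger_force: 0.0
```

Emit:
send_rows(moves="0 0 0 -0.2 -0.19 0.05 1;0 0 0 -0.4 -0.38 0.1 1;0 0 0 -0.6 -0.57 0.15 1;0 0 0 -0.75 -0.72 0.2 1;0 0 0 -0.81 -0.77 0.23 1;0 0 0 -0.81 -0.77 0.23 1")

```text
time: 2.35
eef_pos: [0.5477, -0.0473, 0.1987]
tcp_rot: [0.202, 0.979, 0.0, -0.001]
contact_force: [0.3, 0.7, 0.7]
opening: 1.0
finger_force: 0.0
```

```bash
python3 - <<'E'
from h import *
s=ctrl.get_state();print(s["time"],s["eef_pos"],s["qpos"],s["contact_force"])
c=ctrl.read_camera("wrist")
u,v=project(c,(0.5476,-0.0476,0.108),True);print(u,v)
cv2.imwrite("pics/w1.png",c["image"][:,:,::-1])
E
```

```text
2.35 [ 0.54766039 -0.04727455  0.19872945] [-2.70897915e-01  5.55215192e-02  1.92816301e+00  4.71185896e-04
  1.15947901e+00 -1.43473259e+00] [0.25354883 0.7441147  0.66148229]
318.7277141767511 210.10683015249086
```

View pics/w1.png

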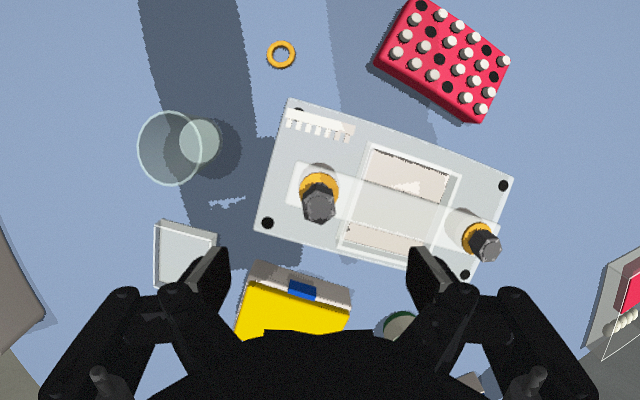

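The wrist view shows the target bolt head, its lit top face centred at about (319,208), with its boss at (319,185). The run-down bolt is at (487,248), the beaker at (170,147), and the head is nearly centred under the tool.

```bash
python3 - <<'E'
from h import *
c=ctrl.read_camera("wrist")
im=c["image"][180:235,290:348]
g=im.astype(int);
print(im[14:48:2,12:48:2].max(2))
cv2.imwrite("pics/w1c.png",cv2.resize(im,None,fx=10,fy=10,interpolation=cv2.INTER_CUBIC)[:,:,::-1])
E
```

```text
[[ 79  51  52  56 100 108 139 146 109 111 108 104  86  50  52 152 222 217]
 [ 57  45  73 121 111 129 120 110  89 107 107 108 113 111  95 128 221 220]
 [ 45  54 126 131  96 105 110 112 113 113 107  93 111 111 108 153 221 224]
 [ 86 133 115 105 108 108 109 109 112 112 112 113 105 111 107 113 218 213]
 [ 77 148 111 121 106 108 114 106 110 109 111 109 110 108 118 108 212 243]
 [ 77 100 119 131 109 110 111 109 108 112 107 108 109 114  95 105 224 238]
 [ 67  79 117 128 129 105 105 109 111 112 108 110 106 108 103 104 224 240]
 [ 71  71 108 124 106 109 110 109 106 106 112 104 109 110 106 107 220 240]
 [113  80  71 130 108 110 107 106 108 107 109 106 110 111 119 107 198 241]
 [134  68  54  74 108 105 109 107 107 110 106 106 110 106 125 117 155 241]
 [182  54  55  78 110 107 104 109 109 106 108 106 107 106 146 151 142 241]
 [187  51  50  89 108 108 108 107 110 106 108 109  96 103 105 149 236 238]
 [190  62  54 123 109 103 107 110  97 100 101  99 108 112 157 204 215 220]
 [209 216 123  46  46  53  54  55  54  53  54  51  54 193 210 211 210 208]
 [209 210 211 210 180 161  71  50  52  53  48 145 190 209 209 212 209 210]
 [208 207 208 211 209 214 209 141 116  59 146 214 210 208 210 207 211 211]
 [205 211 208 211 210 214 210 211 213 207 213 211 208 210 209 210 207 208]]
```

View pics/w1c.png

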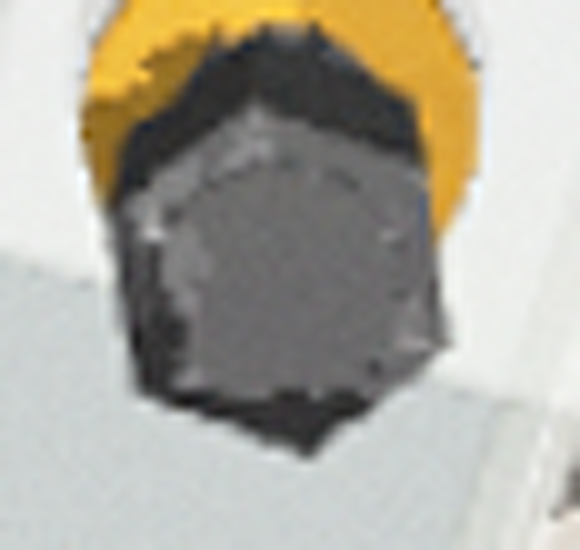

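The crop shows the chamfered hex: corners at crop (258,105), (425,165), (440,345), (305,450), (140,390) and (120,205), with all three diagonals crossing at (281,276).

```bash
python3 - <<'E'
from h import *
c=ctrl.read_camera("wrist");s=ctrl.get_state()
k=np.array([(258,105),(425,165),(440,345),(305,450),(140,390),(120,205)])/10+[289.55,179.55]
P=np.array([plane(c,u,v,.105,True) for u,v in k]);m=P.mean(0)
d=(P-m)[:,:2];a=np.degrees(np.arctan2(d[:,1],d[:,0]))
print(m,np.hypot(*d.T)*1e3,a,a%60)
ca=np.degrees(np.angle(np.mean(np.exp(6j*np.radians(a))))/6);print("corner angle mod60",ca%60)
T=ctrl.read_camera("top")
print("two-view height",tri(ray(c,*k.mean(0),True),ray(T,340.2,215.5)))
Rt=R.from_quat(s["tcp_rot"]).as_matrix();y=np.degrees(np.arctan2(Rt[1,0],Rt[0,0]));print("yaw x",y,"flats",(ca+30)%60,"q6",np.degrees(s["qpos"][5]),"err",Rt.T@(m-s["eef_pos"]))
b=plane(c,170,147,.08,True);print("beaker",b,np.linalg.norm((b-m)[:2]))
E
```

```text
[ 0.5464511  -0.04668661  0.105     ] [13.50623963 13.85226601 13.12594099 13.85612227 13.94556643 13.33571987] [ 164.0360758   106.16620755   42.94171547  -15.78690802  -73.69947458
 -138.67152576] [44.0360758  46.16620755 42.94171547 44.21309198 46.30052542 41.32847424]
corner angle mod60 44.16645640767785
two-view height (array([ 0.54964244, -0.0481728 ,  0.09301342]), np.float64(0.0002093775733532901))
yaw x 156.83618991363232 flats 14.166456407677847 q6 -82.21200912704231 err [ 0.0007624  -0.00133373  0.09470285]
beaker [ 0.45343041 -0.14557915  0.08      ] 0.13576665177839706
```

Emit:
send_rows(moves="0 0 0.03 0 0 0 0.1;0 0 0.06 0 0 0 0.1;0 0 0.09 0 0 0 0.1;0 0 0.12 0 0 0 0.1;0 0 0.15 0 0 0 0.1;0 0 0.18 0 0 0 0.1;0 0 0.21 0 0 0.05 0.1;0 0 0.24 0 0 0.1 0.1;0 0 0.27 0 0 0.15 0.1;0 0 0.295 0 0 0.2 0.1;0 0 0.313 0 0 0.2 0.1;0 0 0.313 0 0 0.2 0.1", newtons=20)

```text
time: 4.05
eef_pos: [0.5478, -0.046, 0.1598]
tcp_rot: [0.926, 0.377, 0.0, 0.0]
contact_force: [-0.5, -0.1, 0.4]
opening: 0.554
finger_force: 0.0
```

```bash
python3 - <<'E'
from h import *
s=ctrl.get_state();print(s["time"],s["eef_pos"],s["qpos"],s["contact_force"],s["wrist_torque"],s["opening"])
Rt=R.from_quat(s["tcp_rot"]).as_matrix();print("yaw",np.degrees(np.arctan2(Rt[1,0],Rt[0,0])))
c=ctrl.read_camera("wrist")
cv2.imwrite("pics/w2.png",c["image"][100:300,180:460][:,:,::-1].repeat(2,0).repeat(2,1))
E
```

```text
4.05 [ 0.54782054 -0.04601699  0.15976921] [-2.68438558e-01  9.93023821e-02  1.95834617e+00  1.31988214e-04
  1.08333343e+00  5.30176738e-01] [-0.47262394 -0.05094887  0.383817  ] [-0.01882961 -0.04980486 -0.04920417] 0.5538943448794362
yaw 44.2391795190954
```

View pics/w2.png

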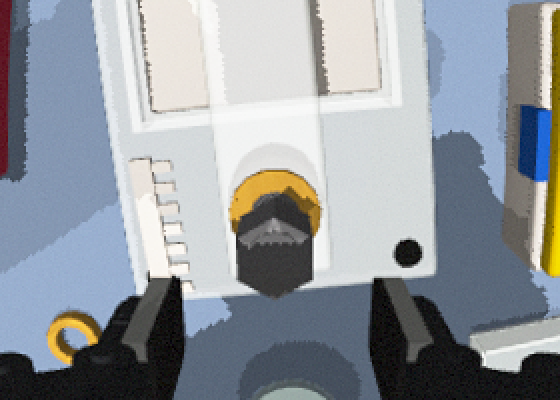

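The jaws straddle the head: flats at x≈237 and 313 in the crop, jaw faces at 181 and 372. The two are centred and parallel.

Emit:
send_rows(moves="0 0 0 -0.005 0 0.1 0.1;0 0 0 -0.005 0 0.2 0.1;0 0 0 -0.005 0 0.28 0.1;0 0 0 -0.005 0 0.33 0.1;0 0 0 -0.005 0 0.33 0.1;0 0 0 -0.005 0 0.33 -0.2;0 0 0 -0.005 0 0.33 -0.4;0 0 0 -0.005 0 0.33 -0.6;0 0 0 -0.005 0 0.33 -0.6;0 0 0 -0.005 0 0.33 -0.6;0 0 0 -0.005 0 0.33 -0.6", newtons=20)

```text
time: 5.48
eef_pos: [0.5466, -0.0468, 0.094]
tcp_rot: [0.927, 0.375, -0.0, -0.001]
contact_force: [-3.2, 3.8, 3.9]
opening: 0.28
finger_force: 22.3
```

```bash
cat > st.py <<'E'
from h import *
s=ctrl.get_state();Rt=R.from_quat(s["tcp_rot"]).as_matrix()
print(round(s["time"],2),"pos",s["eef_pos"].round(4),"yaw",np.degrees(np.arctan2(Rt[1,0],Rt[0,0])).round(2),"q6",np.degrees(s["qpos"][5]).round(1),"F",s["contact_force"].round(2),"M",s["wrist_torque"].round(3),"op",round(s["opening"],3),"ff",round(float(s["finger_force"]),1))
E
python3 st.py
```

```text
5.47 pos [ 0.5466 -0.0468  0.094 ] yaw 44.06 q6 30.3 F [-3.24  3.81  3.88] M [ 0.605  0.544 -0.048] op 0.28 ff 22.3
```

Emit:
send_rows(moves="0 0 -0.01 0 -0.003 0 -0.6;0 0 -0.02 0 -0.003 -0.0005 -0.6;0 0 -0.03 0 -0.003 -0.0007 -0.6;0 0 -0.04 0 -0.003 -0.001 -0.6;0 0 -0.05 0 -0.003 -0.0012 -0.6;0 0 -0.06 0 -0.003 -0.0015 -0.6;0 0 -0.06 0 -0.003 -0.0015 -0.6")

```text
time: 6.35
eef_pos: [0.5467, -0.0468, 0.0943]
tcp_rot: [0.84, 0.542, 0.0, -0.0]
contact_force: [-2.8, 4.3, 3.4]
opening: 0.278
finger_force: 22.4
```

```bash
python3 st.py
```

```text
6.35 pos [ 0.5467 -0.0468  0.0943] yaw 65.64 q6 8.8 F [-2.75  4.33  3.39] M [0.61  0.375 0.016] op 0.278 ff 22.4
```

Emit:
send_rows(moves="0 0 -0.015 0.002 -0.003 -0.0004 -0.6;0 0 -0.03 0.002 -0.003 -0.0007 -0.6;0 0 -0.045 0.002 -0.003 -0.001 -0.6;0 0 -0.06 0.002 -0.003 -0.0015 -0.6;0 0 -0.07 0.002 -0.003 -0.0017 -0.6;0 0 -0.07 0.002 -0.003 -0.0017 -0.6")

```text
time: 7.1
eef_pos: [0.5468, -0.0468, 0.0946]
tcp_rot: [0.702, 0.712, 0.0, 0.0]
contact_force: [-1.4, 3.7, 3.4]
opening: 0.276
finger_force: 22.4
```

```bash
python3 st.py
```

```text
7.1 pos [ 0.5468 -0.0468  0.0946] yaw 90.79 q6 -16.3 F [-1.44  3.68  3.37] M [0.39  0.265 0.056] op 0.276 ff 22.4
```

Emit:
send_rows(moves="0 0 -0.015 0.002 -0.003 -0.0004 -0.6;0 0 -0.03 0.002 -0.003 -0.0007 -0.6;0 0 -0.045 0.002 -0.003 -0.001 -0.6;0 0 -0.06 0.002 -0.003 -0.0015 -0.6;0 0 -0.06 0.002 -0.003 -0.0015 -0.6")

```text
time: 7.72
eef_pos: [0.5467, -0.0466, 0.0945]
tcp_rot: [0.557, 0.831, 0.001, 0.001]
contact_force: [1.5, 1.3, -0.3]
opening: 0.275
finger_force: 21.9
```

```bash
python3 st.py
```

```text
7.72 pos [ 0.5467 -0.0466  0.0945] yaw 112.33 q6 -37.8 F [ 1.54  1.35 -0.3 ] M [ 0.258 -0.418 -0.004] op 0.275 ff 21.9
```

The upward push vanished (3.4 to -0.3 N), so the thread ends have parted. I'll lower gently to follow the drop.

Emit:
send_rows(moves="0 0 0 0 0 0.005 -0.6;0 0 0 0 0 0.01 -0.6;0 0 0 0 0 0.01 -0.6")

```text
time: 8.1
eef_pos: [0.5466, -0.0466, 0.0922]
tcp_rot: [0.556, 0.831, 0.001, 0.001]
contact_force: [5.3, 1.1, -1.3]
opening: 0.273
finger_force: 21.7
```

```bash
python3 st.py
```

```text
8.1 pos [ 0.5466 -0.0466  0.0922] yaw 112.42 q6 -37.9 F [ 5.31  1.08 -1.29] M [ 0.178 -0.956  0.019] op 0.273 ff 21.7
```

Emit:
send_rows(moves="0 0 0 0 0.003 0.004 -0.6;0 0 0 0 0.003 0.008 -0.6;0 0 0 0 0.003 0.008 -0.6")

```text
time: 8.48
eef_pos: [0.5467, -0.0465, 0.0908]
tcp_rot: [0.556, 0.831, -0.0, 0.001]
contact_force: [4.4, -0.7, -1.2]
opening: 0.277
finger_force: 21.7
```

```bash
python3 st.py
```

```text
8.47 pos [ 0.5467 -0.0465  0.0908] yaw 112.46 q6 -37.9 F [ 4.41 -0.68 -1.18] M [-0.111 -0.86  -0.026] op 0.277 ff 21.7
```

Emit:
send_rows(moves="0 0 0 0 0 0.003 -0.6;0 0 0 0 0 0.006 -0.6;0 0 0 0 0 0.006 -0.6")

```text
time: 8.85
eef_pos: [0.5467, -0.0465, 0.09]
tcp_rot: [0.556, 0.831, -0.0, 0.001]
contact_force: [3.7, -1.5, 3.5]
opening: 0.281
finger_force: 22.0
```

```bash
python3 st.py
```

```text
8.85 pos [ 0.5467 -0.0465  0.09  ] yaw 112.48 q6 -37.9 F [ 3.73 -1.49  3.48] M [-0.267 -0.72  -0.041] op 0.281 ff 22.0
```

Landed: z fell about 4.7 mm and the push came back. Now forward half a turn, following the pitch.

Emit:
send_rows(moves="0 0 0.02 0 0.002 0.0005 -0.6;0 0 0.045 0 0.002 0.0011 -0.6;0 0 0.07 0 0.002 0.0018 -0.6;0 0 0.095 0 0.001 0.0024 -0.6;0 0 0.12 0 0.001 0.003 -0.6;0 0 0.145 0 0.001 0.0036 -0.6;0 0 0.17 0 0 0.0043 -0.6;0 0 0.195 0 0 0.0049 -0.6;0 0 0.22 0 0 0.0055 -0.6;0 0 0.24 0 0 0.006 -0.6;0 0 0.25 0 0 0.0063 -0.6;0 0 0.25 0 0 0.0063 -0.6")

```text
time: 10.35
eef_pos: [0.5463, -0.0465, 0.0887]
tcp_rot: [0.981, 0.195, -0.0, 0.0]
contact_force: [2.9, -1.9, 3.1]
opening: 0.277
finger_force: 22.0
```

```bash
python3 st.py
```

```text
10.35 pos [ 0.5463 -0.0465  0.0887] yaw 22.53 q6 52.1 F [ 2.94 -1.93  3.1 ] M [-0.554 -0.418 -0.059] op 0.277 ff 22.0
```

Emit:
send_rows(moves="0 0 0.02 0.001 0.001 0.0005 -0.6;0 0 0.045 0.001 0.001 0.0011 -0.6;0 0 0.07 0.001 0.001 0.0018 -0.6;0 0 0.095 0.001 0.001 0.0024 -0.6;0 0 0.12 0.001 0.001 0.003 -0.6;0 0 0.145 0.001 0.001 0.0036 -0.6;0 0 0.17 0.001 0.001 0.0043 -0.6;0 0 0.195 0.001 0.001 0.0049 -0.6;0 0 0.22 0.001 0.001 0.0055 -0.6;0 0 0.24 0.001 0.001 0.006 -0.6;0 0 0.25 0.001 0.001 0.0063 -0.6;0 0 0.25 0.001 0.001 0.0063 -0.6")

```text
time: 11.85
eef_pos: [0.5463, -0.0462, 0.0872]
tcp_rot: [0.832, -0.555, -0.0, 0.0]
contact_force: [1.6, -1.5, 5.2]
opening: 0.277
finger_force: 22.3
```

```bash
python3 st.py
```

```text
11.85 pos [ 0.5463 -0.0462  0.0872] yaw -67.44 q6 142.0 F [ 1.65 -1.53  5.22] M [-0.304 -0.27  -0.027] op 0.277 ff 22.3
```

Emit:
send_rows(moves="0 0 0 0 0 0 -0.4;0 0 0 0 0 0 -0.2;0 0 0 0 0 0 0;0 0 0 0 0 0 0;0 0 -0.025 0 0 0 0;0 0 -0.05 0 0 0 0;0 0 -0.075 0 0 0 0;0 0 -0.1 0 0 0 0;0 0 -0.125 0 0 0 0;0 0 -0.15 0 0 0 0;0 0 -0.175 0 0 0 0;0 0 -0.2 0 0 0 0")

```text
time: 13.35
eef_pos: [0.5463, -0.0462, 0.0868]
tcp_rot: [0.999, 0.042, -0.0, -0.0]
contact_force: [0.1, 0.5, -0.1]
opening: 0.496
finger_force: 0.0
```

```bash
python3 st.py
```

```text
13.35 pos [ 0.5463 -0.0462  0.0868] yaw 4.77 q6 69.8 F [ 0.09  0.51 -0.15] M [-0.011  0.015 -0.004] op 0.496 ff 0.0
```

Emit:
send_rows(moves="0 0 -0.025 0 0 0 0;0 0 -0.05 0 0 0 0;0 0 -0.075 0 0 0 0;0 0 -0.1 0 0 0 0;0 0 -0.125 0 0 0 0;0 0 -0.15 0 0 0 0;0 0 -0.175 0 0 0 0;0 0 -0.2 0 0 0 0;0 0 -0.225 0 0 0 0;0 0 -0.25 0 0 0 0;0 0 -0.275 0 0 0 0;0 0 -0.3 0 0 0 0")

```text
time: 14.85
eef_pos: [0.5463, -0.0462, 0.0868]
tcp_rot: [0.554, 0.833, -0.0, -0.0]
contact_force: [-0.8, 0.2, -0.6]
opening: 0.499
finger_force: 0.0
```

```bash
python3 - <<'E'
import st
from h import *
T=ctrl.read_camera("side")
cv2.imwrite("pics/s2.png",cv2.resize(T["image"][160:260,280:420],None,fx=5,fy=5)[:,:,::-1])
c=ctrl.read_camera("wrist")
cv2.imwrite("pics/w3.png",c["image"][100:340,180:460][:,:,::-1].repeat(2,0).repeat(2,1))
E
```

```text
14.85 pos [ 0.5463 -0.0462  0.0868] yaw 112.77 q6 -38.2 F [-0.85  0.24 -0.55] M [-0.004  0.008 -0.004] op 0.499 ff 0.0
```

View pics/w3.png

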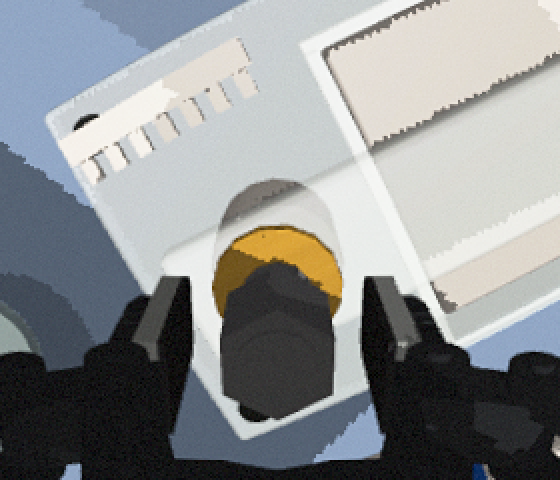

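The head is low over its boss, its flats (x≈221 and 334) still parallel to the jaws. Regrip and turn the second half.

Emit:
send_rows(moves="0 0 0 0 0 0 -0.2;0 0 0 0 0 0 -0.4;0 0 0 0 0 0 -0.6;0 0 0 0 0 0 -0.6;0 0 0 0 0 0 -0.6;0 0 0 0 0 0.001 -0.6", newtons=20)

```text
time: 15.7
eef_pos: [0.5465, -0.0463, 0.0868]
tcp_rot: [0.556, 0.831, -0.0, -0.0]
contact_force: [-0.5, 0.4, 1.7]
opening: 0.277
finger_force: 23.4
```

```bash
python3 st.py
```

```text
15.7 pos [ 0.5465 -0.0463  0.0868] yaw 112.46 q6 -37.9 F [-0.46  0.38  1.75] M [-0.027  0.096  0.009] op 0.277 ff 23.4
```

Emit:
send_rows(moves="0 0 0.02 0 0 0.0005 -0.6;0 0 0.045 0 0 0.0011 -0.6;0 0 0.07 0 0 0.0018 -0.6;0 0 0.095 0 0 0.0024 -0.6;0 0 0.12 0 0 0.003 -0.6;0 0 0.145 0 0 0.0036 -0.6;0 0 0.17 0 0 0.0043 -0.6;0 0 0.195 0 0 0.0049 -0.6;0 0 0.22 0 0 0.0055 -0.6;0 0 0.24 0 0 0.006 -0.6;0 0 0.25 0 0 0.0063 -0.6;0 0 0.25 0 0 0.0063 -0.6")

```text
time: 17.2
eef_pos: [0.5468, -0.0463, 0.0857]
tcp_rot: [0.981, 0.195, 0.0, 0.0]
contact_force: [-0.5, -0.4, 0.6]
opening: 0.279
finger_force: 23.3
```

```bash
python3 st.py
```

```text
17.2 pos [ 0.5468 -0.0463  0.0857] yaw 22.5 q6 52.1 F [-0.55 -0.42  0.58] M [ 0.014  0.039 -0.056] op 0.279 ff 23.3
```

Emit:
send_rows(moves="0 0 0.02 0 0 0.0008 -0.6;0 0 0.045 0 0 0.0015 -0.6;0 0 0.07 0 0 0.002 -0.6;0 0 0.095 0 0 0.0027 -0.6;0 0 0.12 0 0 0.0034 -0.6;0 0 0.145 0 0 0.004 -0.6;0 0 0.17 0 0 0.0047 -0.6;0 0 0.195 0 0 0.0053 -0.6;0 0 0.22 0 0 0.006 -0.6;0 0 0.245 0 0 0.0066 -0.6;0 0 0.263 0 0 0.007 -0.6;0 0 0.263 0 0 0.007 -0.6")

```text
time: 18.7
eef_pos: [0.5466, -0.0466, 0.0842]
tcp_rot: [0.809, -0.588, 0.0, 0.0]
contact_force: [-0.5, -0.7, 0.7]
opening: 0.279
finger_force: 23.3
```

```bash
python3 - <<'E'
import st
from h import *
c=ctrl.read_camera("side")
a=cv2.resize(c["image"][160:260,280:420],None,fx=5,fy=5)
cv2.imwrite("pics/s3.png",a[:,:,::-1])
E
```

```text
18.7 pos [ 0.5466 -0.0466  0.0842] yaw -72.09 q6 146.7 F [-0.55 -0.75  0.68] M [-0.187  0.108 -0.059] op 0.279 ff 23.3
```

View pics/s3.png

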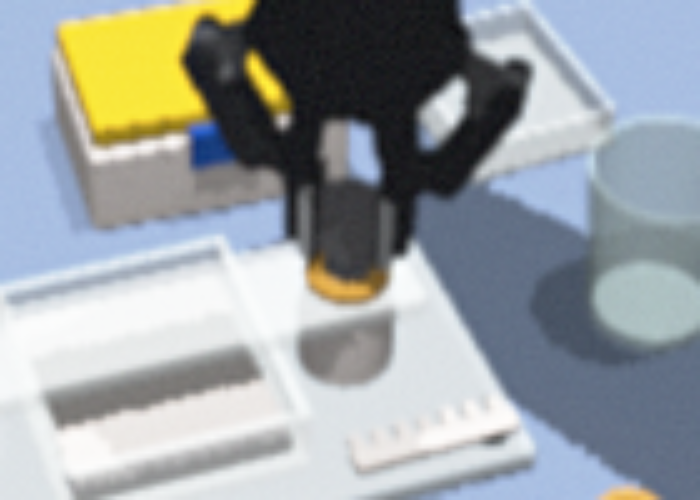

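The head sits low in the jaws just above the brass boss, at about (350,230) in the crop. The comb, beaker, tip box and tray are untouched. The tool has come down about 10 mm in all, as expected.

Emit:
send_rows(moves="0 0 0 0 0 0 -0.6;0 0 0 0 0 0 -0.6;0 0 0 0 0 0 -0.6;0 0 0 0 0 0 -0.6")

```text
time: 19.25
eef_pos: [0.5466, -0.0465, 0.0842]
tcp_rot: [0.808, -0.589, 0.0, 0.0]
contact_force: [-0.6, -1.8, 2.0]
opening: 0.277
finger_force: 23.5
```

```bash
python3 -c "
import st
from plant import ctrl
print(ctrl.sign_off())"
```

```text
19.25 pos [ 0.5466 -0.0465  0.0842] yaw -72.18 q6 146.8 F [-0.59 -1.83  1.97] M [-0.407  0.142  0.012] op 0.277 ff 23.5
the job is handed in; nothing more can be done
None
```

I turned the bolt back until it dropped onto the thread (about 4.7 mm), then forward about one turn (365°, one regrip halfway), and handed the job in at 19.3 s with its head held still at about 23 N a finger; no verdict was returned.

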